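Sweep the used culture dishes into the collecting bay

ROBOT

A 7-joint arm with a two-finger parallel gripper is mounted at the origin on a cart in front of the work surface, level with it; the furniture and walls round the work are solid. World frame = base frame: x ahead of the robot, y to its left, z up, the work surface at z = 0. Lengths are in m, angles in rad, forces in N, time in s.
With the tool pointing down it reaches from about 0.425 to 0.95 m from the base axis. Payload 4.7 kg.
Tool frame: the origin (TCP) lies on the centre line of the jaws, within the pads' length; the fingertips stand robot.nose_length ahead of it and the grasp point (between the pads) lies 8 mm behind it (robot.nose_length is the distance from the TCP to the fingertips, in m); z points along the fingers, x is the direction in which the jaws open and shut, and the axes are right-handed (so a half turn about z gives the same grasp; the last joint's range is limited). The gripper opens to 85 mm and grips with 20 to 120 N. Pads are 22 mm wide; open, the fingers measure 114 mm over their backs; the gripper's body (76 mm by 85 mm) begins 54 mm behind the grasp point. The pads swing forward as they close: fully open they stand 13 mm farther back than shut.
Start: joints at [1.249, 0.469, -0.049, 1.532, 0.024, 1.141, -0.082], TCP at [0.195, -0.646, 0.206] pointing down, gripper open.
Joint ranges: [-2.59, 2.59], [-0.33, 1.99], [-1.39, 1.29], [0.1, 2.45], [-1.04, 4.18], [0.21, 1.99], [-2.66, 2.66]. Speed limits (rad/s): [2.57, 2.57, 3.14, 3.14, 3.14, 3.14, 3.14].

INTERFACE

Orientations are given as [roll, pitch, yaw] about the fixed x, y, z axes, in that order (R = Rz(yaw) Ry(pitch) Rx(roll)).
In Python, from plant import robot gives the robot as it stands. Calls block until the motion is done:
- robot.goto(position, orientation): joint-space move of the TCP to a pose.
- robot.move_straight(position, vel=0.15, attitude=None, contact_N=None): straight line of the TCP; attitude=None keeps the orientation; vel is the mean speed in m/s. With contact_N (N) it stops when the force on the tool has changed by that much, and returns True; else False.
- robot.move_joints(angles): joint-space move.
- robot.grip(opening, strength=None): opening from 0.0 (shut) to 1.0 (fully open); strength is the grip in N (None keeps the last); returns when the fingers have stopped.
- robot.sleep(seconds).
- robot.inverse_kinematics(position, orientation): joint angles nearest the present ones, or None.
- robot.sense(): the state.
- robot.grab_frame(name): name is "scene" or "top" or "wrist"; returns a dict with "image" (420x560x3 uint8, red, green, blue), "range_z" (420x560 float32, m along the optical axis (not along the pixel's ray), 0 where there is no reading), "fx", "fy", "cx", "cy" (pixels), "dist_coeffs" ([k1, k2, p1, p2, k3] as OpenCV has them; the pictures are not rectified), "R" (3x3) and "t" (3): a world point X has camera coordinates R X + t. Camera axes: x right, y down, z forward; pixel columns grow to the right and rows downward; lengths in m; the calibration is good to about 2 mm. A picture is of the moment at which its call begins.
A pose or a line that the arm cannot do raises robot.IKError and nothing moves.
- robot.close_job(): hands the job in, once; it reports no verdict.
The state is a dict: "t": time; "joint_pos": joint angles; "joint_velocities": joint speeds; "effort": joint torques, N m; "tcp_pos": TCP position; "tcp_rot": TCP orientation; "wrist_force": force on the tool from outside, world axes, zero at the start; "torque": the same for the moment, N m; "opening": opening from 0.0 (shut) to 1.0 (fully open).
Only numpy, scipy, OpenCV 4.12 (cv2) and the standard library are available. Lean on these libraries where they do the work, as an engineer would, in place of code of your own. Each camera call takes 0.05 s, during which the arm holds its last target.

TASK

With the fingers, sweep the three large round culture dishes along the board into the three-sided steel collecting bay, so that each lies flat and wholly inside it. Slide them only: do not pick up, tip or flick any dish. Leave the two small dishes and everything else where they are, and finish clear of everything.

Things in the scene. Friction and masses are not known exactly. Their poses are not given: they have to be found in the camera images.
- dish_a: Clear round culture dish with a flat lid, 60 mm in diameter and 15 mm high, loose, about 30 g, flat on the board; one of three alike. Origin: centre of its underside. Slides with ordinary friction.
- dish_b: Clear round culture dish with a flat lid, 60 mm in diameter and 15 mm high, loose, about 30 g, flat on the board; one of three alike. Origin: centre of its underside. Slides with ordinary friction.
- dish_c: Clear round culture dish with a flat lid, 60 mm in diameter and 15 mm high, loose, about 30 g, flat on the board; one of three alike. Origin: centre of its underside. Slides with ordinary friction.
- bay: Fixed to the board: a U of sheet steel, no floor, no front. Walls 28 mm high, 4 mm thick; 16 mm wide, 3 mm high foot flanges outside. Inner space 210 mm (x, -105 to 105) by 140 mm (y, -70 at the open mouth to 70 at the back wall). Origin: its centre, on the board's top; z up. It stands left of the dishes, mouth towards them, turned up to 10 degrees either way.
- bay_mouth (a point): Middle of the bay's open mouth, on the board's top: the bay's point (0, -70 mm, 0), between the front ends of its side walls.
- board: Low grey bench board fixed on the table, on which all the work lies: 335 x 850 mm (x, y), its top 14 mm above the table top (world z = 0.014), level, not turned. Origin: centre of its underside.
- small_dish_1: Small round culture dish, 36 mm in diameter, 12 mm high, loose; not to be moved. Origin: centre of its underside.
- small_dish_2: Second small round culture dish, 36 mm in diameter, 12 mm high, loose; not to be moved. Origin: centre of its underside.
- fuse_box: Little closed rectangular box, 28 x 36 x 16 mm (x, y, z), loose; not to be moved. Origin: centre of its underside.
- tally_counter: Hand counter, a rounded pale block with a button on top, 51 x 50 x 42 mm (x, y, z), loose; not to be moved. Origin: centre of its underside.
- label_roll: Roll of white label tape lying flat, 60 mm in diameter, 19 mm high, loose; not to be moved. Origin: centre of its underside.

How it is judged:
By the outcome, as a careful person would: the job done as asked, in the order asked, and still so for the second after the job is handed in, with the robot touching nothing.
It also fails if it takes over 72 s, if anything falls off the work surface, if the arm or the gripper's body presses on something with over 40 N, if the wrist force passes 120 N, or if a joint passes its speed limit or range.

## Working session

There is one attempt and no reset: what is moved stays moved. The work goes in short steps, each a Python script; the robot and the scene stay as the last script left them, time stands still between calls to the robot, and variables do not carry over. Pictures are saved under pics/ and viewed, and the job is handed in when it is done.

```bash
ls; mkdir -p pics; python3 - <<'E'
from plant import robot
import cv2,numpy as np
print(robot.nose_length, robot.sense())
for n in ["scene","top","wrist"]:
    f=robot.grab_frame(n)
    cv2.imwrite(f"pics/{n}0.png",f["image"][:,:,::-1])
    np.savez(f"{n}0.npz",**{k:np.array(v) for k,v in f.items()})
    print(n,f["fx"],f["fy"],f["cx"],f["cy"],f["dist_coeffs"],f["R"],f["t"])
E
```

```text
pics
0.011 {'t': 0.0, 'joint_pos': array([ 1.2491208 ,  0.46943531, -0.04858976,  1.53372621,  0.0241234 ,
        1.14096661, -0.0822597 ]), 'joint_velocities': array([ 0.00105158,  0.00087088, -0.00076999,  0.00035228, -0.00171778,
       -0.0005169 , -0.00059189]), 'effort': array([ 1.22547749e-04, -5.10307968e+01, -4.63867234e-02, -2.37711757e+01,
        1.07155813e-02,  7.63241347e-03, -2.77271432e-06]), 'tcp_pos': array([ 0.19462614, -0.64566413,  0.2050519 ]), 'tcp_rot': array([ 3.14149761e+00,  1.94670641e-03, -1.27794312e+00]), 'wrist_force': array([ 0.27704425, -0.42202559,  0.05870121]), 'torque': array([-0.0011084 , -0.05880846, -0.03149957]), 'opening': 1.002533751412475}
scene 437.86743537152614 437.86743537152614 278.6072189420585 201.49835109686163 [-0.12223834  0.          0.          0.          0.        ] [[-0.68741165  0.72625269 -0.00471755]
 [ 0.61711364  0.58066001 -0.53104116]
 [-0.38293078 -0.36795514 -0.8473329 ]] [ 0.3784252  -0.29549992  1.36770206]
top 408.1808087383707 408.1808087383707 275.2007484459059 208.5258447724302 [0.03770129 0.         0.         0.         0.        ] [[-0.0081794  -0.9998045   0.01800141]
 [-0.98942782  0.00548519 -0.14492243]
 [ 0.14479535 -0.01899648 -0.98927925]] [-0.03102882  0.50818916  0.90471495]
wrist 314.73128131156784 314.73128131156784 280.09868283006745 207.35945026127632 [-0.07155388  0.          0.          0.          0.        ] [[ 0.28805436 -0.95761058 -0.00257944]
 [-0.92030491 -0.27757515  0.2756645 ]
 [-0.26469523 -0.07703249 -0.96125045]] [-0.67282433 -0.03420636  0.37933662]
```

View pics/top0.png

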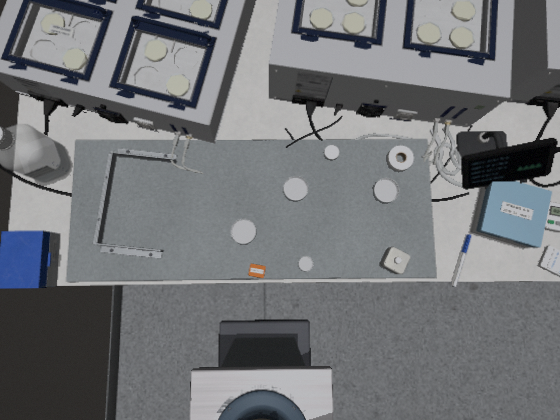

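View pics/scene0.png

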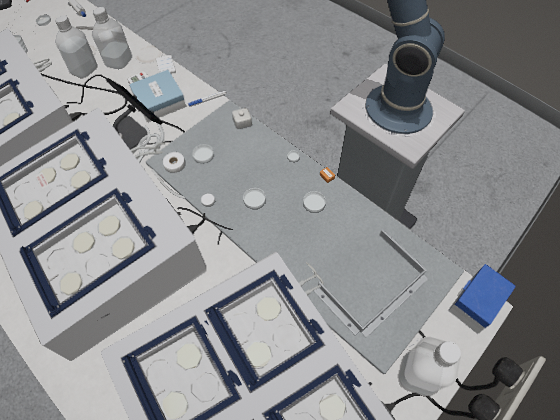

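The top view shows the bay at left, around (95–180, 150–255), with its mouth to the right. The large dishes are at (295,189), (385,191) and (243,232), and the small dishes at (332,152) and (305,264). The fuse box is at (257,271), the counter at (396,260) and the roll at (400,157). I'll zoom in and measure.

```bash
cat > h.py <<'E'
import numpy as np,cv2
def load(n): return dict(np.load(n))
def K(f): return np.array([[f["fx"],0,f["cx"]],[0,f["fy"],f["cy"]],[0,0,1.]],float)
def cast(f,uv,z):
    p=cv2.undistortPoints(np.array(uv,float).reshape(-1,1,2),K(f),np.array(f["dist_coeffs"],float)).reshape(-1,2)
    d=np.c_[p,np.ones(len(p))]@f["R"]; c=-f["R"].T@f["t"]
    return c+d*((z-c[2])/d[:,2])[:,None]
def proj(f,X):
    return cv2.projectPoints(np.array(X,float).reshape(-1,3),cv2.Rodrigues(np.array(f["R"],float))[0],np.array(f["t"],float),K(f),np.array(f["dist_coeffs"],float))[0].reshape(-1,2)
E
python3 - <<'E'
from h import *
f=load("top0.npz"); im=f["image"][:,:,::-1]
c=im[125:290,60:450]; cv2.imwrite("pics/z1.png",cv2.resize(c,None,fx=2.05,fy=2.05,interpolation=cv2.INTER_CUBIC))
c=im[130:270,80:220]; cv2.imwrite("pics/z2.png",cv2.resize(c,None,fx=4.2,fy=4.2,interpolation=cv2.INTER_CUBIC))
g=load("scene0.npz");c=g["image"][225:375,290:450,::-1]; cv2.imwrite("pics/z3.png",cv2.resize(c,None,fx=4,fy=4,interpolation=cv2.INTER_CUBIC))
# depth point map at things
for nm,uv,z in [("d1",(295,189),.029),("d2",(385,191),.029),("d3",(243,232),.029),("s1",(332,152),.026),("s2",(305,264),.026),("fuse",(257,271),.03),("cnt",(396,260),.056),("roll",(400,157),.033),("board corners",(75,141),.014),("",(69,280),.014),("",(436,278),.014),("",(428,139),.014),("glass",(183,160),.014)]:
    d=f["range_z"][uv[1],uv[0]]
    P=cast(f,[uv],z)[0]; c0=-f["R"].T@f["t"]
    zz=(f["R"]@P+f["t"])[2]; Q=c0+(P-c0)*d/zz
    print(nm,P.round(3),Q.round(3))
E
```

```text
d1 [ 0.555 -0.082  0.029] [ 0.556 -0.082  0.026]
d2 [ 0.549 -0.293  0.029] [ 0.549 -0.293  0.03 ]
d3 [0.455 0.04  0.029] [0.455 0.04  0.029]
s1 [ 0.645 -0.171  0.026] [ 0.645 -0.172  0.025]
s2 [ 0.381 -0.102  0.026] [ 0.381 -0.102  0.024]
fuse [0.366 0.008 0.03 ] [0.366 0.008 0.027]
cnt [ 0.388 -0.302  0.056] [ 0.388 -0.302  0.056]
roll [ 0.63  -0.331  0.033] [ 0.635 -0.337  0.015]
board corners [0.676 0.44  0.014] [0.677 0.441 0.012]
 [0.351 0.433 0.014] [0.35  0.433 0.013]
 [ 0.347 -0.405  0.014] [ 0.347 -0.41   0.002]
 [ 0.68  -0.407  0.014] [ 0.685 -0.414 -0.003]
glass [0.63  0.185 0.014] [0.625 0.181 0.033]
```

View pics/z2.png

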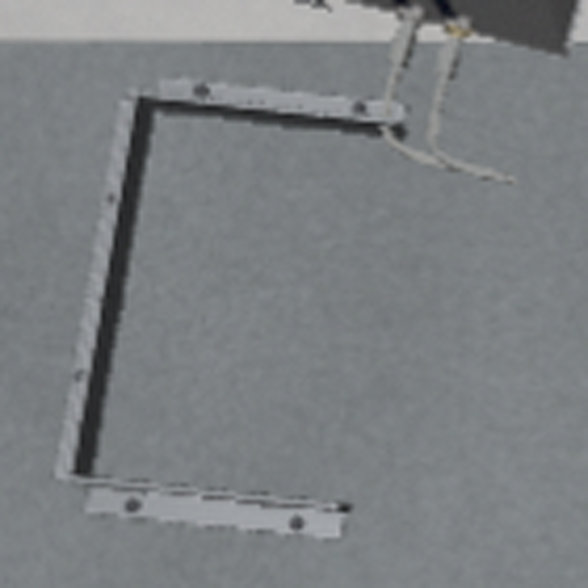

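View pics/z3.png

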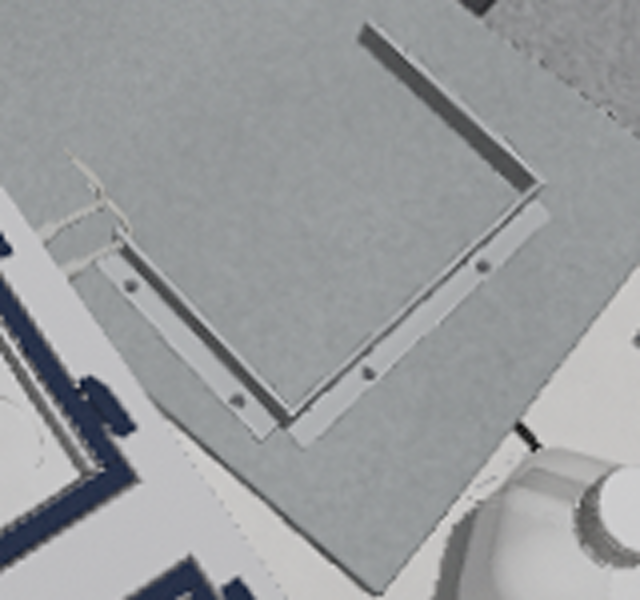

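View pics/z1.png

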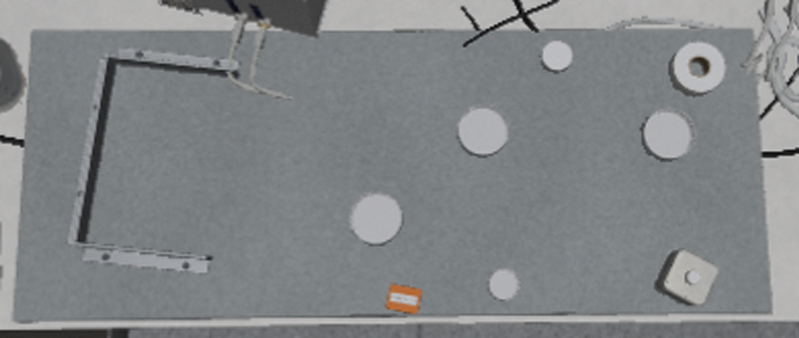

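```bash
python3 - <<'E'
from h import *
f=load("top0.npz"); g=load("scene0.npz")
print(-f["R"].T@f["t"],-g["R"].T@g["t"])
for nm,p in [("backtop outer +x",(132,94)),("backtop outer -x",(57,478)),("+x dark top corner",(158,97)),("-x dark bot at -x",(92,475)),("-x side end top",(350,506)),("+x end top",(390,122)),("+x end bottom",(405,133))]:
    uv=[p[0]/4.2+80-.38,p[1]/4.2+130-.38]
    print(nm,np.round(uv,1),cast(f,[uv],.042)[0].round(4),cast(f,[uv],.014)[0].round(4))
for nm,p in [("outer back/-x corner top",(545,183)),("outer back +x top",(290,425)),("-x end top",(372,20)),("+x end top",(120,232)),("inner back -x bottom",(525,192))]:
    uv=[p[0]/4+290-.37,p[1]/4+225-.37]
    print("scene",nm,np.round(uv,1),cast(g,[uv],.042)[0].round(4),cast(g,[uv],.014)[0].round(4))
# dish masks
for n,fr,tops in [("top",f,None),("scene",g,None)]:
    im=fr["image"]; hsv=cv2.cvtColor(im,cv2.COLOR_RGB2HSV)
    m=((im.min(2)>168)).astype(np.uint8)*255
    cs,_=cv2.findContours(m,cv2.RETR_EXTERNAL,cv2.CHAIN_APPROX_NONE)
    for c in cs:
        a=cv2.contourArea(c)
        if a<80 or a>1500: continue
        (x,y),ax,an=cv2.fitEllipse(c)
        P=cast(fr,[(x,y)],.029)[0]
        if .33<P[0]<.69 and -.43<P[1]<.44: print(n,a,np.round([x,y,*ax],1),P.round(4))
E
```

```text
[ 0.37156417 -0.01662388  0.9692223 ] [0.96622614 0.40000567 1.00376157]
backtop outer +x [111. 152.] [0.6414 0.3438 0.042 ] [0.6495 0.3547 0.014 ]
backtop outer -x [ 93.2 243.4] [0.4308 0.3727 0.042 ] [0.4325 0.3845 0.014 ]
+x dark top corner [117.2 152.7] [0.6397 0.3297 0.042 ] [0.6478 0.3402 0.014 ]
-x dark bot at -x [101.5 242.7] [0.4322 0.3546 0.042 ] [0.434  0.3658 0.014 ]
-x side end top [163.  250.1] [0.4144 0.2183 0.042 ] [0.4157 0.2254 0.014 ]
+x end top [172.5 158.7] [0.6255 0.203  0.042 ] [0.6332 0.2096 0.014 ]
+x end bottom [176.  161.3] [0.6193 0.1946 0.042 ] [0.6267 0.201  0.014 ]
scene outer back/-x corner top [425.9 270.4] [0.4313 0.3728 0.042 ] [0.4158 0.3721 0.014 ]
scene outer back +x top [362.1 330.9] [0.6504 0.3495 0.042 ] [0.6412 0.348  0.014 ]
scene -x end top [382.6 229.6] [0.4133 0.2295 0.042 ] [0.3972 0.2245 0.014 ]
scene +x end top [319.6 282.6] [0.6282 0.2056 0.042 ] [0.6184 0.1999 0.014 ]
scene inner back -x bottom [420.9 272.6] [0.4445 0.3671 0.042 ] [0.4293 0.3661 0.014 ]
top 121.5 [305.1 263.3  12.1  13. ] [ 0.3822 -0.102   0.029 ]
top 323.5 [396.4 259.9  20.7  22.2] [ 0.3888 -0.3112  0.029 ]
top 382.0 [243.3 231.3  21.7  22.6] [0.4566 0.0394 0.029 ]
top 339.0 [385.  190.3  19.8  21.9] [ 0.551 -0.293  0.029]
top 358.5 [295.1 188.6  20.8  22.2] [ 0.5562 -0.0817  0.029 ]
top 426.5 [400.6 157.1  22.7  24. ] [ 0.631  -0.3338  0.029 ]
top 133.5 [331.4 151.5  13.   13.3] [ 0.6455 -0.1696  0.029 ]
scene 269.5 [339.  313.6   5.   97.8] [0.6507 0.2848 0.029 ]
scene 372.0 [385.9 313.3   5.6 123.2] [0.5769 0.364  0.029 ]
scene 105.5 [207.1 198.8  10.8  12.6] [ 0.6493 -0.1671  0.029 ]
scene 254.5 [313.5 201.1  16.1  21.2] [0.462  0.0427 0.029 ]
scene 255.5 [254.1 197.9  16.   21.6] [ 0.5621 -0.0782  0.029 ]
scene 261.5 [172.9 160.1  16.   20.9] [ 0.63   -0.3353  0.029 ]
scene 189.0 [202.4 153.3  13.1  19.3] [ 0.5567 -0.292   0.029 ]
scene 153.5 [240.9 114.8  12.2  17. ] [ 0.3792 -0.3188  0.029 ]
```

```bash
python3 - <<'E'
from h import *
f=load("top0.npz"); g=load("scene0.npz")
def deproj(f,u,v):
    d=float(f["range_z"][v,u]); p=cv2.undistortPoints(np.array([[[u,v]]],float),K(f),np.array(f["dist_coeffs"],float))[0,0]
    return f["R"].T@(np.array([p[0],p[1],1])*d-f["t"])
# cable pixels: min>board brightness with warm tint
for n,fr,(u0,u1,v0,v1) in [("top",f,(165,210,128,180)),("scene",g,(295,325,255,295))]:
    im=fr["image"].astype(int)
    for v in range(v0,v1,2 if n=="scene" else 3):
        o=[]
        for u in range(u0,u1):
            r,gg,b=im[v,u]
            if r-b>4:
                o.append((u,v,deproj(fr,u,v).round(3).tolist(),cast(fr,[(u,v)],.016)[0,:2].round(3).tolist()))
        if o: print(n,o[0],o[-1],len(o))
E
```

```text
top (186, 137, [0.678, 0.173, 0.042], [0.686, 0.178]) (192, 137, [0.685, 0.163, 0.019], [0.686, 0.164]) 7
scene (307, 263, [0.601, 0.144, 0.016], [0.601, 0.144]) (307, 263, [0.601, 0.144, 0.016], [0.601, 0.144]) 1
scene (309, 265, [0.605, 0.153, 0.023], [0.602, 0.151]) (309, 265, [0.605, 0.153, 0.023], [0.602, 0.151]) 1
scene (311, 267, [0.604, 0.159, 0.02], [0.603, 0.158]) (311, 267, [0.604, 0.159, 0.02], [0.603, 0.158]) 1
scene (313, 269, [0.606, 0.167, 0.022], [0.603, 0.165]) (313, 269, [0.606, 0.167, 0.022], [0.603, 0.165]) 1
scene (314, 271, [0.609, 0.173, 0.026], [0.606, 0.171]) (315, 271, [0.608, 0.175, 0.028], [0.604, 0.172]) 2
scene (316, 273, [0.611, 0.181, 0.03], [0.606, 0.178]) (316, 273, [0.611, 0.181, 0.03], [0.606, 0.178]) 1
scene (317, 275, [0.611, 0.184, 0.023], [0.609, 0.183]) (317, 275, [0.611, 0.184, 0.023], [0.609, 0.183]) 1
scene (320, 279, [0.615, 0.197, 0.025], [0.611, 0.195]) (320, 279, [0.615, 0.197, 0.025], [0.611, 0.195]) 1
scene (321, 281, [0.618, 0.202, 0.028], [0.614, 0.2]) (321, 281, [0.618, 0.202, 0.028], [0.614, 0.2]) 1
scene (322, 283, [0.624, 0.209, 0.037], [0.616, 0.205]) (322, 283, [0.624, 0.209, 0.037], [0.616, 0.205]) 1
```

```bash
cat >> h.py <<'E'
O=np.array([.529,.285]); TH=np.deg2rad(-6.9)
def bay(x,y): 
    c,s=np.cos(TH),np.sin(TH); return O+np.array([c*x-s*y,s*x+c*y])
def tobay(p):
    c,s=np.cos(TH),np.sin(TH); d=np.array(p)[:2]-O; return np.array([c*d[0]+s*d[1],-s*d[0]+c*d[1]])
E0=None
D={"C":((.459,.041),bay(-.067,.034)),"A":((.559,-.080),bay(.010,.034)),"B":((.5535,-.2925),bay(-.029,-.014))}
E
python3 - <<'E'
from h import *
from plant import robot
q0=robot.sense()["joint_pos"]
for k,(s,e) in D.items():
    s=np.array(s);d=e-s;L=np.linalg.norm(d);d/=L; a=np.arctan2(d[1],d[0])
    for yaw in (a-np.pi/2,a+np.pi/2):
        for nm,p in (("pre",s-.06*d),("end",e-.037*d)):
            q=robot.inverse_kinematics([*p,.03],[np.pi,0,yaw])
            print(k,nm,p.round(3),round(yaw,3),None if q is None else np.round(q,2))
E
```

```text
C pre [ 0.457 -0.019] -0.026 [ 0.47  0.45 -0.63  2.17  0.44  0.65 -0.5 ]
C end [0.466 0.29 ] -0.026 [-0.02  0.64 -0.83  1.95  0.64  0.83 -1.23]
C pre [ 0.457 -0.019] 3.115 [-0.87  0.64  1.11  2.23 -0.86  0.79 -2.34]
C end [0.466 0.29 ] 3.115 [ 0.18  0.84 -1.18  1.95  0.92  1.04  1.68]
A pre [ 0.561 -0.14 ] 0.04 [ 0.59  0.59 -0.56  1.89  0.44  0.78 -0.17]
A end [0.544 0.281] 0.04 [ 0.18  0.87 -1.11  1.79  0.9   1.08 -1.23]
A pre [ 0.561 -0.14 ] 3.182 [-0.57  0.83  1.11  1.96 -0.92  0.97 -2.1 ]
A end [0.544 0.281] 3.182 [ 0.21  0.93 -1.19  1.79  0.96  1.13  1.87]
B pre [ 0.559 -0.352] 0.097 [ 0.77  0.66 -0.39  1.7   0.32  0.85  0.33]
B end [0.502 0.238] 0.097 [ 0.23  0.77 -1.06  1.93  0.83  0.96 -1.14]
B pre [ 0.559 -0.352] 3.238 [ 0.35  0.63  0.21  1.73 -0.17  0.8  -2.4 ]
B end [0.502 0.238] 3.238 [ 0.29  0.85 -1.18  1.93  0.93  1.05  1.93]
```

```bash
python3 - <<'E'
from h import *
from plant import robot
s,e=D["C"]; s=np.array(s);d=e-s;d/=np.linalg.norm(d); yaw=np.arctan2(d[1],d[0])-np.pi/2
p=s-.065*d
robot.goto([*p,.12],[np.pi,0,yaw]); robot.grip(.36)
print(robot.sense()["tcp_pos"],robot.sense()["t"])
robot.move_straight([*p,.05],vel=.1)
r=robot.move_straight([*p,.020],vel=.03,contact_N=3)
st=robot.sense(); print(r,st["tcp_pos"],st["wrist_force"],st["opening"],st["t"])
f=robot.grab_frame("wrist"); cv2.imwrite("pics/w1.png",f["image"][:,:,::-1])
E
```

```text
[ 0.45727466 -0.02397514  0.11999756] 3.1333
False [ 0.45745022 -0.0239732   0.02013259] [-0.02760181  0.60476712 -0.76542142] 0.36151066855090613 5.1333
```

View pics/w1.png

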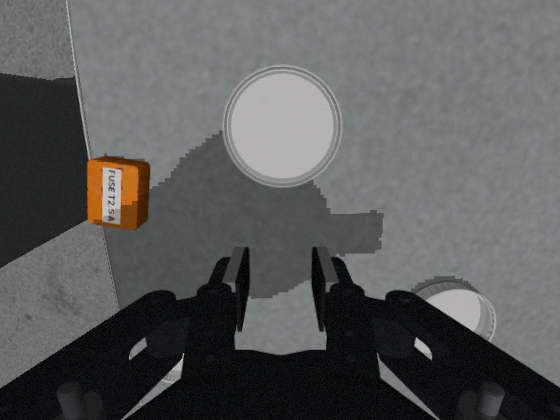

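The wrist view shows the dish at (282,126) centred ahead of the finger gap, which spans x=248 to 313. The board hasn't been touched yet at TCP z=0.020, so I'll feel down further.

```bash
python3 - <<'E'
from h import *
from plant import robot
p=robot.sense()["tcp_pos"]
r=robot.move_straight([p[0],p[1],.009],vel=.02,contact_N=3)
st=robot.sense(); print(r,st["tcp_pos"],st["wrist_force"],st["t"])
z=st["tcp_pos"][2]+.003 if r else .016
robot.move_straight([p[0],p[1],z],vel=.03); print(z,robot.sense()["wrist_force"])
E
```

```text
False [ 0.45745377 -0.02388992  0.0089637 ] [-0.37738265  0.23963236 -0.29422415] 5.8833
0.016 [0.25519084 0.30492113 0.5771129 ]
```

```bash
python3 - <<'E'
from h import *
from plant import robot
print(robot.sense()["tcp_pos"])
for n in ("wrist","scene","top"):
    f=robot.grab_frame(n); np.savez(n+"1.npz",**{k:np.array(v) for k,v in f.items()})
    cv2.imwrite(f"pics/{n}1.png",f["image"][:,:,::-1])
f=load("wrist1.npz")
def dp(u,v):
    d=float(f["range_z"][v,u]); p=cv2.undistortPoints(np.array([[[u,v]]],float),K(f),np.array(f["dist_coeffs"],float))[0,0]
    return (f["R"].T@(np.array([p[0],p[1],1])*d-f["t"])).round(4)
for uv in [(282,126),(400,150),(240,252),(245,252),(240,265),(320,252),(315,252),(322,262),(245,300),(280,290)]: print(uv,dp(*uv))
g=load("scene1.npz"); c=g["image"][120:260,230:390,::-1]; cv2.imwrite("pics/z4.png",cv2.resize(c,None,fx=4,fy=4,interpolation=cv2.INTER_CUBIC))
E
```

```text
[ 0.45770213 -0.02406471  0.01635379]
(282, 126) [0.4613 0.0433 0.0289]
(400, 150) [0.5248 0.029  0.0138]
(240, 252) [ 0.4407 -0.0111  0.0518]
(245, 252) [ 0.4428 -0.0117  0.0507]
(240, 265) [ 0.4421 -0.0118  0.0637]
(320, 252) [ 0.4772 -0.0127  0.0506]
(315, 252) [ 0.4748 -0.0122  0.0515]
(322, 262) [ 0.4767 -0.0125  0.0614]
(245, 300) [ 0.4432 -0.0283  0.0643]
(280, 290) [ 0.4577 -0.0538  0.0138]
```

View pics/wrist1.png

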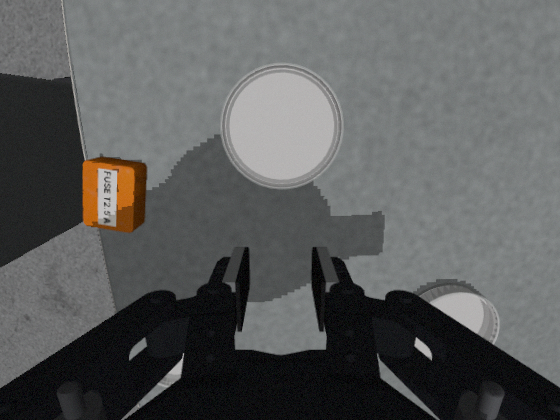

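View pics/z4.png

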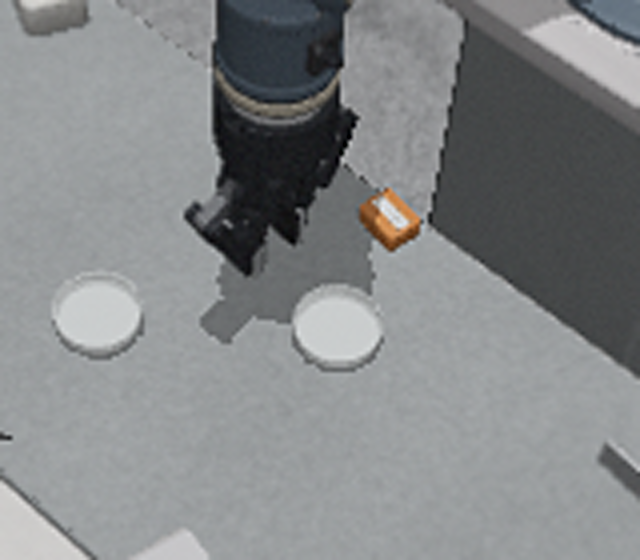

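```bash
python3 - <<'E'
from h import *
f=load("wrist1.npz")
def dp(f,u,v):
    d=float(f["range_z"][v,u]); p=cv2.undistortPoints(np.array([[[u,v]]],float),K(f),np.array(f["dist_coeffs"],float))[0,0]
    return (f["R"].T@(np.array([p[0],p[1],1])*d-f["t"])).round(4)
print(-f["R"].T@f["t"], "\ncam fwd",f["R"][2])
for v in range(240,335,6): print(v,dp(f,240,v),dp(f,246,v))
for z in (.005,.014,.03,.045,.06): print(z,proj(f,[[.4427,-.013,z],[.4427,-.035,z]]).round(0).tolist(), (proj(load("scene1.npz"),[[.4747,-.013,z],[.4427,-.013,z]])-[230,120]).round(1).tolist())
g=load("scene1.npz")
for p in [(247,268),(240,250),(295,240),(290,230),(215,235)]:
    u,v=int(p[0]/4+230),int(p[1]/4+120); print(p,dp(g,u,v))
E
```

```text
[0.46039565 0.04715294 0.18353037] 
cam fwd [-0.0067388  -0.27506128 -0.96140308]
240 [ 0.4355 -0.0204  0.0138] [ 0.4388 -0.0208  0.013 ]
246 [ 0.4349 -0.0249  0.012 ] [ 0.4386 -0.0246  0.013 ]
252 [ 0.4407 -0.0111  0.0518] [ 0.4433 -0.0114  0.0514]
258 [ 0.4413 -0.0115  0.0574] [ 0.4436 -0.0127  0.0551]
264 [ 0.4421 -0.0114  0.0637] [ 0.4435 -0.0154  0.0555]
270 [ 0.4427 -0.0114  0.0691] [ 0.4435 -0.0179  0.0565]
276 [ 0.4433 -0.0114  0.0742] [ 0.4434 -0.0203  0.0575]
282 [ 0.4435 -0.0127  0.0764] [ 0.4434 -0.0227  0.0587]
288 [ 0.4434 -0.0152  0.0767] [ 0.4432 -0.0259  0.0584]
294 [ 0.4435 -0.0168  0.0783] [ 0.4432 -0.028   0.0599]
300 [ 0.4434 -0.0189  0.0791] [ 0.4431 -0.0306  0.0607]
306 [ 0.4434 -0.0211  0.0798] [ 0.4363 -0.0643  0.0142]
312 [ 0.443  -0.0245  0.0786] [ 0.4357 -0.0703  0.0118]
318 [ 0.4429 -0.0268  0.0793] [ 0.4357 -0.0737  0.0133]
324 [ 0.4427 -0.0296  0.0793] [ 0.4355 -0.0777  0.014 ]
330 [ 0.4425 -0.0325  0.0791] [ 0.4351 -0.0829  0.0132]
0.005 [[253.0, 223.0], [255.0, 256.0]] [[64.3, 76.8], [72.2, 69.6]]
0.014 [[252.0, 228.0], [254.0, 263.0]] [[64.4, 75.0], [72.3, 67.8]]
0.03 [[249.0, 238.0], [251.0, 276.0]] [[64.6, 71.7], [72.6, 64.5]]
0.045 [[246.0, 250.0], [249.0, 290.0]] [[64.7, 68.6], [72.8, 61.3]]
0.06 [[243.0, 264.0], [246.0, 308.0]] [[64.9, 65.4], [73.1, 58.1]]
(247, 268) [ 0.4848 -0.0174  0.0589]
(240, 250) [ 0.4932 -0.014   0.094 ]
(295, 240) [ 0.4421 -0.0132  0.0504]
(290, 230) [ 0.4396 -0.0193  0.0556]
(215, 235) [ 0.5204 -0.013   0.1406]
```

Both cameras put the fingertips at z≈0.048 when the reported TCP is at 0.016. The fingers are really about 35 mm higher than nose_length implies. I'll keep going down with contact detection and use what it touches as the reference.

```bash
python3 - <<'E'
from h import *
from plant import robot
p=robot.sense()["tcp_pos"]
r=robot.move_straight([p[0],p[1],-.004],vel=.04,contact_N=3)
if not r: r=robot.move_straight([p[0],p[1],-.03],vel=.015,contact_N=3)
st=robot.sense(); print(r,st["tcp_pos"],st["wrist_force"],st["t"])
E
```

```text
True [ 0.45746241 -0.02412337 -0.01166477] [-0.9588844  -0.6134758   7.23914397] 7.8417
```

```bash
cat >> h.py <<'E'
ZP=-.008
def push(robot,k,start=None,back=.037):
    s,e=D[k]; s=np.array(s if start is None else start);d=e-s;d/=np.linalg.norm(d); yaw=np.arctan2(d[1],d[0])-np.pi/2
    q=e-back*d; att=[np.pi,0,yaw]
    robot.move_straight([*(s-.060*d),ZP],vel=.05,attitude=att)
    print("f",robot.sense()["wrist_force"])
    r=robot.move_straight([*(s-.03*d),ZP],vel=.04)
    r=robot.move_straight([*q,ZP],vel=.10,contact_N=15)
    print("stopped" if r else "done",robot.sense()["tcp_pos"],robot.sense()["wrist_force"])
    robot.move_straight([*(q-.03*d),ZP],vel=.06)
    robot.move_straight([*(q-.03*d),.10],vel=.15)
    print("t",robot.sense()["t"])
def look(robot,n):
    f=robot.grab_frame("top"); np.savez(f"top{n}.npz",**{k:np.array(v) for k,v in f.items()})
    im=f["image"][:,:,::-1]; cv2.imwrite(f"pics/t{n}.png",cv2.resize(im[125:290,60:450],None,fx=2.05,fy=2.05,interpolation=cv2.INTER_CUBIC))
E
python3 - <<'E'
from h import *
from plant import robot
p=robot.sense()["tcp_pos"]; robot.move_straight([p[0],p[1],ZP],vel=.03)
push(robot,"C"); look(robot,2)
E
```

```text
f [-0.32507    -1.0718899  -0.44036729]
done [ 0.4656283   0.28951466 -0.00802514] [ 0.37865205  0.12284937 -0.62122508]
t 13.7333
```

View pics/t2.png

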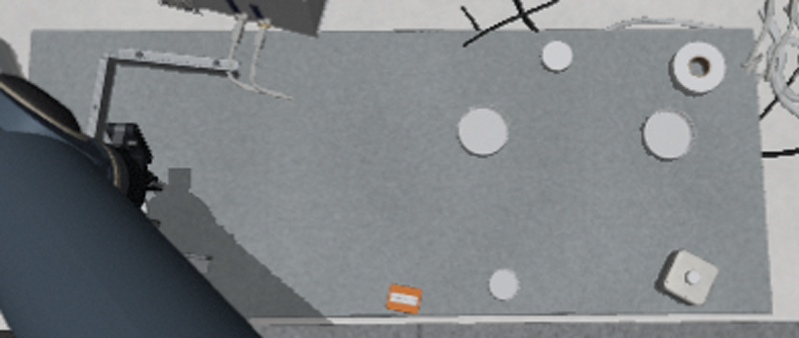

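The arm hides the bay in this view. The other dishes are unmoved: A at about (482,132) and B at (667,135) in the zoomed picture. I'll move behind A and look again.

```bash
python3 - <<'E'
from h import *
from plant import robot
s,e=D["A"]; s=np.array(s);d=e-s;d/=np.linalg.norm(d); yaw=np.arctan2(d[1],d[0])-np.pi/2
robot.goto([*(s-.065*d),.10],[np.pi,0,yaw]); look(robot,3)
w=robot.grab_frame("wrist"); cv2.imwrite("pics/w3.png",w["image"][:,:,::-1])
m=(w["image"].min(2)>165).astype(np.uint8)
for c in cv2.findContours(m,cv2.RETR_EXTERNAL,cv2.CHAIN_APPROX_NONE)[0]:
    if cv2.contourArea(c)>800:
        q,r=cv2.minEnclosingCircle(c); print("wrist",q,r,cast(w,[q],.029)[0].round(4))
f=load("top3.npz"); m=((f["image"].min(2)>168)).astype(np.uint8)
for c in cv2.findContours(m,cv2.RETR_EXTERNAL,cv2.CHAIN_APPROX_NONE)[0]:
    if 80<cv2.contourArea(c)<600:
        q=cv2.fitEllipse(c)[0]; P=cast(f,[q],.029)[0]
        if .33<P[0]<.69 and -.43<P[1]<.44: print(np.round(q),P.round(4),tobay(P).round(4))
print(robot.sense()["t"])
E
```

```text
wrist (382.13043212890625, 242.18478393554688) 20.809982299804688 [ 0.6477 -0.1658  0.029 ]
wrist (453.5, 264.5) 58.12496566772461 [ 0.7128 -0.1841  0.029 ]
wrist (483.468994140625, 236.884521484375) 44.25666809082031 [ 0.734  -0.1582  0.029 ]
wrist (65.0, 149.5) 19.9061279296875 [ 0.3939 -0.1001  0.029 ]
wrist (281.69805908203125, 129.308349609375) 35.33245086669922 [ 0.5614 -0.0798  0.029 ]
wrist (505.5, 96.5) 110.33821868896484 [ 0.7281 -0.0461  0.029 ]
[375. 280.] [ 0.3441 -0.2595  0.029 ] [-0.1181 -0.5628]
[305. 263.] [ 0.3826 -0.1028  0.029 ] [-0.0988 -0.4025]
[136. 252.] [0.4115 0.2829 0.029 ] [-0.1164 -0.0162]
[119. 229.] [0.4631 0.3222 0.029 ] [-0.0699  0.029 ]
[295. 188.] [ 0.5568 -0.0817  0.029 ] [ 0.0716 -0.3607]
15.4167
```

View pics/t3.png

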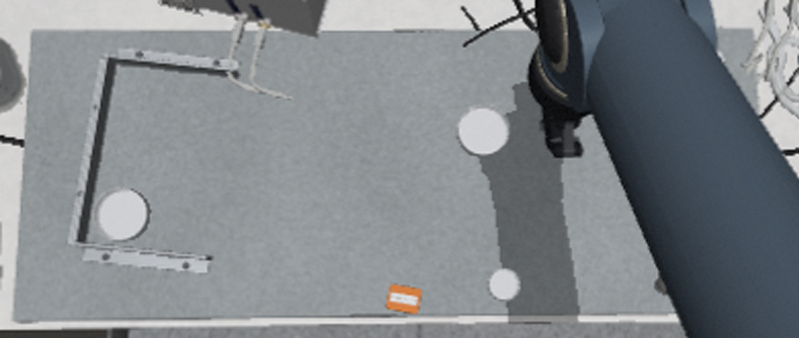

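View pics/w3.png

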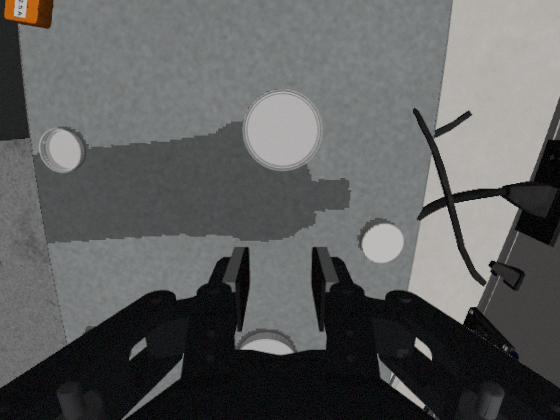

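C lies inside the bay at the back-left, at bay coordinates (-70, 29) mm. A is centred ahead of the fingers at wrist pixel (282,129), and small dish 1 at (382,242) is clear of them. Next I'll push A.

```bash
python3 - <<'E'
from h import *
from plant import robot
push(robot,"A")
D_=D["B"]; s,e=D_; s=np.array(s);d=e-s;d/=np.linalg.norm(d); yaw=np.arctan2(d[1],d[0])-np.pi/2
robot.goto([*(s-.065*d),.10],[np.pi,0,yaw]); look(robot,4)
w=robot.grab_frame("wrist"); cv2.imwrite("pics/w4.png",w["image"][:,:,::-1])
m=(w["image"].min(2)>165).astype(np.uint8)
for c in cv2.findContours(m,cv2.RETR_EXTERNAL,cv2.CHAIN_APPROX_NONE)[0]:
    if cv2.contourArea(c)>800:
        q,r=cv2.minEnclosingCircle(c); print("wrist",q,r,cast(w,[q],.029)[0].round(4))
f=load("top4.npz"); m=((f["image"].min(2)>168)).astype(np.uint8)
for c in cv2.findContours(m,cv2.RETR_EXTERNAL,cv2.CHAIN_APPROX_NONE)[0]:
    if 80<cv2.contourArea(c)<600:
        q=cv2.fitEllipse(c)[0]; P=cast(f,[q],.029)[0]
        if .33<P[0]<.69 and -.43<P[1]<.44: print(np.round(q),P.round(4),tobay(P).round(4))
print(robot.sense()["t"])
E
```

```text
f [ 0.21823875 -0.28990611 -0.37485195]
done [ 0.54453711  0.28038434 -0.00802324] [-0.31293781 -0.56285538  0.05579539]
t 24.2
wrist (65.9059829711914, 300.18804931640625) 43.98583221435547 [ 0.3778 -0.458   0.029 ]
wrist (101.5, 266.0) 39.538055419921875 [ 0.4145 -0.4194  0.029 ]
wrist (376.2706298828125, 191.72935485839844) 38.67019271850586 [ 0.6351 -0.3324  0.029 ]
wrist (279.6129150390625, 130.6774139404297) 34.95391845703125 [ 0.5553 -0.2938  0.029 ]
wrist (488.5, 120.0) 48.726375579833984 [ 0.7119 -0.2683  0.029 ]
[305. 263.] [ 0.3821 -0.102   0.029 ] [-0.0993 -0.4019]
[119. 229.] [0.4631 0.3214 0.029 ] [-0.0698  0.0282]
[125. 197.] [0.5383 0.3125 0.029 ] [0.0059 0.0284]
[385. 190.] [ 0.5508 -0.2932  0.029 ] [ 0.0911 -0.5714]
[400. 156.] [ 0.6331 -0.3331  0.029 ] [ 0.1776 -0.6011]
[331. 151.] [ 0.6456 -0.1696  0.029 ] [ 0.1704 -0.4373]
26.475
```

View pics/t4.png

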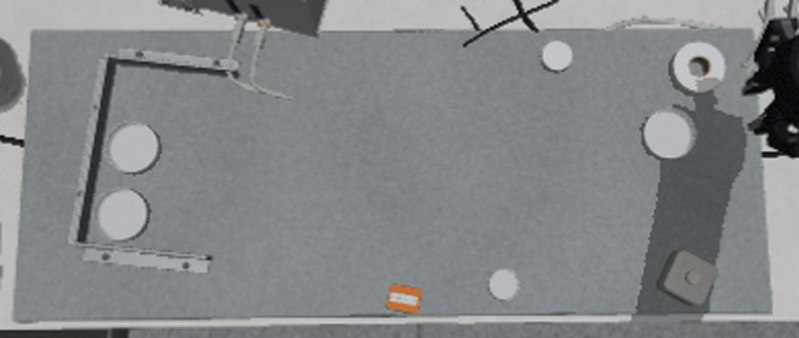

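View pics/w4.png

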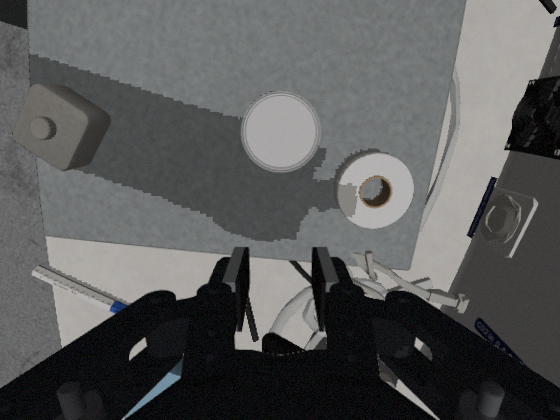

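A and C are inside at bay (6, 28) and (-70, 28) mm. B is centred at wrist pixel (280,131), and the roll at (376,192) leaves about 15 mm beside the finger. I'll push B into the front slot between the other two.

```bash
python3 - <<'E'
from h import *
from plant import robot
D["B"]=((.5545,-.293),bay(-.032,-.019))
push(robot,"B")
p=robot.sense()["tcp_pos"]
robot.goto([.45,-.25,.20],[np.pi,0,0]); look(robot,5)
f=load("top5.npz"); m=((f["image"].min(2)>168)).astype(np.uint8)
for c in cv2.findContours(m,cv2.RETR_EXTERNAL,cv2.CHAIN_APPROX_NONE)[0]:
    if 80<cv2.contourArea(c)<600:
        q=cv2.fitEllipse(c)[0]; P=cast(f,[q],.029)[0]
        if .33<P[0]<.69 and -.43<P[1]<.44: print(np.round(q),P.round(4),tobay(P).round(4),"depth",f["range_z"][int(q[1]),int(q[0])], (f["R"]@P+f["t"])[2])
g=robot.grab_frame("scene"); cv2.imwrite("pics/s5.png",g["image"][:,:,::-1])
print(robot.sense()["t"])
E
```

```text
f [ 0.34926229 -0.88497836 -1.01721341]
done [ 0.49883865  0.23307773 -0.00803272] [ 0.20888327 -1.0165486   0.26909647]
t 36.9417
[305. 263.] [ 0.3823 -0.1028  0.029 ] [-0.0991 -0.4026] depth 0.93570995 0.933333166215687
[395. 260.] [ 0.3878 -0.3091  0.029 ] [-0.0688 -0.6068] depth 0.91498536 0.9380452578085399
[131. 252.] [0.4117 0.2925 0.029 ] [-0.1174 -0.0067] depth 0.9431459 0.9300787302366087
[119. 229.] [0.463  0.3219 0.029 ] [-0.07    0.0287] depth 0.936859 0.9369481875474561
[145. 217.] [0.4911 0.2659 0.029 ] [-0.0354 -0.0235] depth 0.9418875 0.9420804693195893
[125. 197.] [0.5386 0.3129 0.029 ] [0.0061 0.0288] depth 0.9526318 0.9480627497947643
[401. 157.] [ 0.631  -0.3342  0.029 ] [ 0.1756 -0.6024] depth 0.98946106 0.9737382785896519
[331. 151.] [ 0.6456 -0.1697  0.029 ] [ 0.1704 -0.4374] depth 0.974656 0.9727272933065848
[440. 133.] [ 0.6886 -0.4299  0.029 ] [ 0.2444 -0.6905] depth 1.015036 0.9839035557453459
38.75
```

View pics/t5.png

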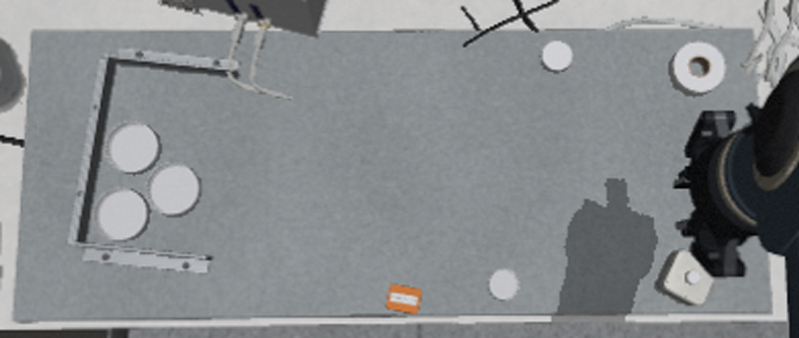

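View pics/s5.png

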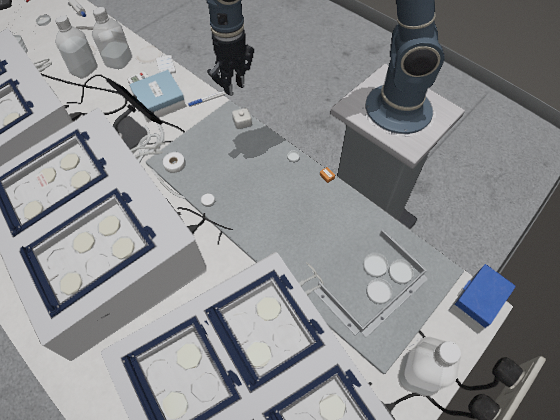

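```bash
python3 - <<'E'
from h import *
f=load("top5.npz")
for u,v in [(119,229),(145,217),(125,197)]:
    P=cast(f,[(u,v)],.029)[0]; w=f["range_z"][v-6:v+7,u-6:u+7]
    print("height err mm",1000*(np.median(w)-(f["R"]@P+f["t"])[2]), w[:4].mean()-w[-4:].mean())
from plant import robot
robot.close_job()
E
```

```text
height err mm 1.4005145164891486 0.0031687617
height err mm 1.2782821677295164 0.0027670264
height err mm 1.1875038994583198 0.003360629
the job is handed in; nothing more can be done
```

All three large dishes are in the bay and the job is handed in, at about 39 s of the 72 s allowed. I pushed each one with the fingers part-open, sliding it along the board without lifting or tipping it.

**Dish positions:** the last top view puts them at these bay coordinates (x, y):

| Dish | x (mm) | y (mm) |
|---|---|---|
| C | -70 | 29 |
| A | 6 | 29 |
| B | -35 | -24 |

All three are wholly inside. The smallest clearances are about 5 mm (C to the side wall) and 16 mm (B's rim to the mouth line). Their lid heights are within 1.5 mm of a dish lying flat, and all three show the same slight slope.

**Everything else:** the small dishes, counter and label roll were re-measured within about 2 mm of where they started. The fuse box I only checked by eye, and it looked unmoved. The arm finished clear, well above the board.

**Checks that disagreed:** the fingertips turned out to be about 26 mm behind the reported tool point, not 11 mm ahead of it. Both cameras and a light touch on the board (about 7 N) showed this, so I set the sweep height from that touch. The top and scene cameras also differed by up to about 6 mm on dish positions, so I measured A and B with the wrist camera before pushing them.

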